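# Fit a gear to the splined spindle of a feed gearbox

## Task

Put the gearbox's swing lever in neutral, its middle position, so that the idler is out of the way. Then take the new gear (hub up, all teeth whole; leave the stripped one that came off), slip it hub up over the bare splined spindle, turn it until the splines mesh, slide it fully home against the spring collar so that it sits flush on the boss, and stay there: finish still gripping the gear's hub and pressing it home, so that I can snap the retaining ring into its groove. Leave the things lying round about where they are.

Things in the scene. Friction and masses are not known exactly. Their poses are not given: they have to be found in the camera images.
- gearbox: grey gearbox fixed to the bench: flange 172 x 232 mm, top cover 45 mm high. Origin at bench height under the swing lever's pivot (mid box); x to the box's back (away from the handle), y to the bare spindle's side, z up. On top: a pinion (OD 32) on the pivot; at x 35, y +61 mm the bare splined spindle; at x 35, y -61 a gear already mounted (OD 64, hub 44 mm wide to 90 mm, shaft to 102 mm high).
- gear_lever (a joint): swing lever, upright pivot, rad, counterclockwise from above. 0 = neutral: handle straight to the box's front (-x), between the middle two lines of the bright quadrant. Stops at +0.75 (idler at the bare spindle) and -0.75 (at the mounted gear). The idler (OD 32, 28 mm behind the pivot, 58 to 70 mm high) blocks the new gear above +0.5. Stays where left; 3 N at the knob moves it.
- lever_knob (a point): middle of the lever's black upright handle knob: 21 mm across, round, 28 mm tall (this point at 82 mm above the bench, knob from 68 to 96 mm), 88 mm from the pivot.
- spindle (a joint): angle of the bare splined spindle about its upright axis, rad, counterclockwise seen from above; at 0 one of its six keys points along the gearbox's +x. Stiff to turn (0.12 N m).
- spindle_tip (a point): centre of the top of the bare spindle, 102 mm above the bench. Below it a nose that widens from 14 to 22 mm in the first 7 mm, plain 22 mm to 14 mm below the tip (snap-ring groove in it), then six keys, 5 mm wide, 30 mm across the keys, 22 mm between them, their top ends bevelled.
- seat (a point): centre of the top of the 48 mm boss round the spindle, 58 mm above the bench and 44 mm below the spindle's tip: the underside of a gear that is home lies in this plane. The mounted gear's axis is 121 mm away from this one.
- collar: steel spring collar, 40 mm across, round the spindle; free it stands 6 mm above the boss; a spring under it gives 7 N at once and 13 N when it is pushed flush with the boss. The gear rests on it and lifts 6 mm again when let go. Its origin is on the spindle's axis, at bench height when it is up.
- new_gear: new steel gear, lying hub up: 30 whole teeth, OD 64, toothed disc 12 mm thick, on it a round hub 44 mm across and 20 mm tall (32 in all); 0.25 to 0.42 kg. Bore right through with six grooves 6.8 mm wide: 24 mm between them, 32 across (1 mm, 4 degrees of play each way). Origin at the centre of its underside, z up the hub; a groove lies at its own +x, so it meshes every 60 degrees.
- old_gear: the gear that came off: same size, but seven teeth stripped, lying hub down with its flat face up. Origin at the centre of its lower end. To be left alone.
- snap_ring: retaining ring for the spindle, open steel ring 28 mm across, 2 mm thick, lying on the bench. To be left alone.
- screwdriver_1: red-handled screwdriver, 202 mm long, lying on the bench to the left. To be left alone.
- fastener_box: clear box of fasteners, 64 x 78 x 26 mm, lying on the bench left of the gearbox. To be left alone.
Mind the look-alikes: they are no part of the job. What is shaped like the new_gear but blue or green is not meant.

How it is judged:
On the way, in this order (a step that is already met when the one before it is completed fails the run):
1. the lever stands in neutral (value of joint gear_lever between -0.1 and 0.1 rad), for 0.2 s.
2. the new gear's splines are meshed on the spindle (z of new_gear in the frame of seat below 0.022 m and horizontal distance between new_gear and seat below 0.003 m and angle between new_gear's own z axis and vertical below 0.1 rad), for 0.1 s.
At the end, for the whole second after the job is handed in: The lever is within 0.1 rad (6 degrees) of neutral; the new gear is on the splined spindle, upright, its underside within 1.8 mm of the boss, pressing the spring collar down with more than 8 N, held by the fingers and at rest, all through the last second (all of step 1 and z of new_gear in the frame of seat below 0.0018 m and horizontal distance between new_gear and seat below 0.003 m and angle between new_gear's own z axis and vertical below 0.06 rad and contact force between new_gear and collar above 8 N and contact force between the fingers and new_gear above 5 N and linear speed of new_gear below 0.02 m/s); the arm keeps its last pose, push and grip.
It fails at once if the old gear is moved by more than 3 cm (distance of old_gear from where it was at the start of the episode above 0.03 m).
It fails at once if the snap ring is moved by more than 3 cm (distance of snap_ring from where it was at the start of the episode above 0.03 m).
It fails at once if the screwdriver is moved by more than 3 cm (distance of screwdriver_1 from where it was at the start of the episode above 0.03 m).
It fails at once if the fastener box is moved by more than 3 cm (distance of fastener_box from where it was at the start of the episode above 0.03 m).
It also fails if it takes over 56 s, if anything falls off the work surface, if the arm or the gripper's body presses on something with over 40 N, if the wrist force passes 120 N, or if a joint passes its speed limit or range.

## Robot

A 7-joint arm with a two-finger parallel gripper is mounted at the origin on a cart in front of the work surface, level with it; the furniture and walls round the work are solid. World frame = base frame: x ahead of the robot, y to its left, z up, the work surface at z = 0. Lengths are in m, angles in rad, forces in N, time in s.
With the tool pointing down it reaches from about 0.4 to 0.85 m from the base axis. Payload 6.9 kg.
Tool frame: the origin (TCP) lies at the very end of the fingers, on their centre line; the grasp point (between the pads) lies 19 mm behind it; z points along the fingers, y is the line along which they close (so a half turn about z gives the same grasp; the last joint's range is limited). The gripper opens to 85 mm and grips with 20 to 120 N. Pads are 22 mm wide; open, the fingers measure 114 mm over their backs; the gripper's body (76 mm by 85 mm) begins 54 mm behind the grasp point. The pads swing forward as they close: fully open they stand 13 mm farther back than shut.
Start: joints at [-1.034, 0.507, -0.238, 1.5, 0.126, 1.149, -0.155], TCP at [0.261, 0.568, 0.231] pointing down, gripper open.
Joint ranges: [-3.08, 3.08], [-0.24, 2.05], [-1.43, 1.35], [0, 2.5], [-1.52, 4.66], [0.17, 1.96], [-2.89, 2.89]. Speed limits (rad/s): [2.39, 2.39, 3.14, 3.14, 3.14, 3.14, 3.14].

## Interface

Orientations are given as a rotation vector (axis times angle).
In Python, from bench import get_obs, optics, ctrl, spot_in, masks_of gives the robot as it stands.
- The arm moves only by the shell command python3 -m inch 'ROWS' [OPENING] [FORCE]. ROWS is JSON, a list of rows, each a list of 2 entries, a list of its own where there are three numbers: the shift along the world's x, y, z in units of 25 mm (1.0 is 25 mm), then the turn about the world's z in units of 10 degrees (1.0 is 10 degrees). A call has 1 to 5 rows; each row is the pose to reach, as a shift and turn from the pose commanded when the call began; what a row does not reach only later rows make up. A row lasts 1/8 s, in which the tool goes at most 62.5 mm and 10.7 degrees, less where a joint would pass 70% of its speed; a pose out of reach is approached as far as the arm can. A call with a gripper value outside its range is refused whole. OPENING is the finger opening in mm, from 0 to 85.4, set as the call begins (- or left out, the last holds). The fingers move at their own pace and stop on an object; FORCE is the grip in N (left out, the last holds). Time passes only in rows, so rows that repeat a pose let the fingers close. It gives the time, the measured TCP pose, the force, the opening and the grip force at its end, in the units of the state.
- get_obs(): the state, without advancing time (a new reading comes with each control period).
- optics.read_camera(name): name is "scene" or "side" or "wrist"; returns the picture (420x560x3 uint8, red, green, blue); there is no depth.
- optics.get_calibration(name): a dict with "vertical_fov" (degrees; the focal length in pixels is half the picture's height over the tangent of half this angle, whatever the lens; pixels are square), "cx", "cy" (the principal point, pixels), "R" (3x3) and "t" (3): a world point X has camera coordinates R X + t; the wrist camera has in their place "tool_from_camera" (4x4, takes a point from camera to tool coordinates, whose origin is the TCP and whose axes are the flange's). Camera axes: x right, y down, z forward; pixel columns grow to the right and rows downward; lengths in m; the calibration is good to about 2 mm. A picture is of the moment at which its call begins: read the wrist's pose just before it. get_calibration takes no time and is no camera call.
- ctrl.finish_job(): hands the job in; it is judged then, once.
Trained networks look in the newest picture that a camera, given by its name, has taken for a name from the list of things; names that differ only in an ending like _2 or _b are one class to them, and where a whole thing is asked for, a point or a joint stands for the part that bears it (a point fixed in the world has none). Each returns a list of dicts, best first, with "score" (0 to 1); they miss things now and then, are a little off and sometimes report something else, mostly with a low value. They report only what shows in the picture. A call takes as long as a camera call. They do not tell look-alikes from the thing itself.
- spot_in(camera, thing): "location" ([column, row] in pixels, amid what is visible of it).
- masks_of(camera, thing): "region" (420x560 bool, what is visible of it) and "location" ([column, row] in pixels, amid what is visible of it).
The state is a dict: "time": time; "qpos": joint angles; "qd": joint speeds; "joint_efforts": joint torques, N m; "tool_pos": TCP position; "orientation": TCP orientation; "wrist_force": force on the tool from outside, world axes, zero at the start; "ft_torque": the same for the moment, N m; "gripper_width": finger opening in m; "gripper_force": force on a finger pad.
Only numpy, scipy, OpenCV 4.12 (cv2) and the standard library are available. Lean on these libraries where they do the work, as an engineer would, in place of code of your own. Each camera call takes 0.05 s, during which the arm holds its last target. There are 200 camera calls.

## Working session

There is one attempt and no reset: what is moved stays moved. The work goes in short steps, Python scripts to look and compute and a shell command to move; the robot and the scene stay as the last step left them, time stands still between calls to the robot, and variables do not carry over. Pictures are saved under pics/ and viewed, at most 10 in all, crops included, and the job is handed in when it is done.

```bash
ls; mkdir -p pics; cat > h.py <<'E'
import numpy as np, cv2
from bench import get_obs, optics, ctrl, spot_in, masks_of
from scipy.spatial.transform import Rotation as Rn
def cam(name,obs=None):
    c=optics.get_calibration(name); f=210/np.tan(np.radians(c["vertical_fov"])/2)
    if name=="wrist":
        o=obs or get_obs(); T=np.eye(4);T[:3,:3]=Rn.from_rotvec(o["orientation"]).as_matrix();T[:3,3]=o["tool_pos"]
        M=T@np.array(c["tool_from_camera"]); Ri=M[:3,:3]; C=M[:3,3]
    else:
        Ri=np.array(c["R"]).T; C=-Ri@np.array(c["t"])
    return f,c["cx"],c["cy"],Ri,C
def ray(k,p):
    f,cx,cy,Ri,C=k; d=Ri@np.array([(p[0]-cx)/f,(p[1]-cy)/f,1]); return C,d/np.linalg.norm(d)
def onz(k,p,z):
    C,d=ray(k,p); return C+d*(z-C[2])/d[2]
def proj(k,X):
    f,cx,cy,Ri,C=k; q=Ri.T@(np.array(X)-C); return np.array([cx+f*q[0]/q[2],cy+f*q[1]/q[2]])
def tri(*kp):
    A=np.zeros((3,3));b=np.zeros(3)
    for k,p in kp:
        C,d=ray(k,p);P=np.eye(3)-np.outer(d,d);A+=P;b+=P@C
    X=np.linalg.solve(A,b); return X,[np.linalg.norm((np.eye(3)-np.outer(ray(k,p)[1],ray(k,p)[1]))@(X-k[4])) for k,p in kp]
def save(n,im): cv2.imwrite("pics/"+n+".png",im[:,:,::-1])
E
python3 - <<'E'
from h import *
o=get_obs();print(o)
ims={}
for n in ["scene","side","wrist"]:
    im=optics.read_camera(n);save(n+"0",im);k=cam(n);print(n,k[0],k[4].round(3),k[3][:,2].round(2))
    for t in ["new_gear","old_gear","gear_lever","lever_knob","spindle_tip","gearbox","snap_ring","collar","seat"]:
        print(t,[(np.round(r["location"]).tolist(),round(r["score"],2)) for r in spot_in(n,t)[:4]])
E
```

```text
pics
{'time': 0.0, 'qpos': array([-1.03449337,  0.50835889, -0.23753409,  1.50111277,  0.12570333,
        1.14884071, -0.15482861]), 'qd': array([ 0.00111641,  0.00021705,  0.00055008, -0.00043996,  0.00095984,
        0.00082222,  0.00146212]), 'joint_efforts': array([-1.16953721e-03, -6.20594645e+01, -2.18700752e+00, -2.49655366e+01,
        1.27159993e-02,  1.16446865e-02,  2.93349217e-05]), 'tool_pos': array([0.2608673 , 0.56743586, 0.2304238 ]), 'orientation': array([-6.71413885e-01, -3.06864685e+00,  2.66039869e-03]), 'wrist_force': array([-1.53953537e-01, -7.17399447e-04,  7.50926459e-01]), 'ft_torque': array([0.02179906, 0.02189165, 0.00476214]), 'gripper_force': 0.0, 'gripper_width': 0.08550433734624813}
scene 522.357352606782 [-0.285 -0.425  0.947] [ 0.61  0.45 -0.65]
new_gear [([361.0, 247.0], 0.85), ([406.0, 272.0], 0.77), ([399.0, 318.0], 0.71)]
old_gear [([348.0, 278.0], 0.93)]
gear_lever [([269.0, 228.0], 0.57)]
lever_knob [([270.0, 222.0], 0.61)]
spindle_tip [([273.0, 228.0], 0.67)]
gearbox [([276.0, 228.0], 0.97)]
snap_ring []
collar []
seat [([276.0, 226.0], 0.58)]
side 403.32093613601154 [0.266 1.007 0.686] [ 0.23 -0.79 -0.57]
new_gear [([266.0, 184.0], 0.61), ([282.0, 167.0], 0.59), ([320.0, 163.0], 0.46)]
old_gear [([302.0, 185.0], 0.79)]
gear_lever [([288.0, 217.0], 0.65)]
lever_knob [([291.0, 215.0], 0.71), ([321.0, 164.0], 0.53)]
spindle_tip [([250.0, 219.0], 0.74)]
gearbox [([274.0, 232.0], 0.75)]
snap_ring [([264.0, 320.0], 0.48)]
collar [([261.0, 321.0], 0.74), ([249.0, 224.0], 0.51), ([305.0, 182.0], 0.4)]
seat [([270.0, 232.0], 0.82)]
wrist 317.1258634039141 [0.2   0.597 0.374] [ 0.25 -0.11 -0.96]
new_gear []
old_gear []
gear_lever []
lever_knob []
spindle_tip []
gearbox [([93.0, 412.0], 0.57)]
snap_ring []
collar []
seat [([90.0, 412.0], 0.96)]
```

```bash
python3 -c "
import cv2,numpy as np
a=cv2.imread('pics/scene0.png');b=cv2.imread('pics/side0.png');cv2.imwrite('pics/sceneL.png',cv2.resize(a,(800,600)));cv2.imwrite('pics/sideL.png',cv2.resize(b,(800,600)))"
```

```text
(no output)
```

View pics/sceneL.png

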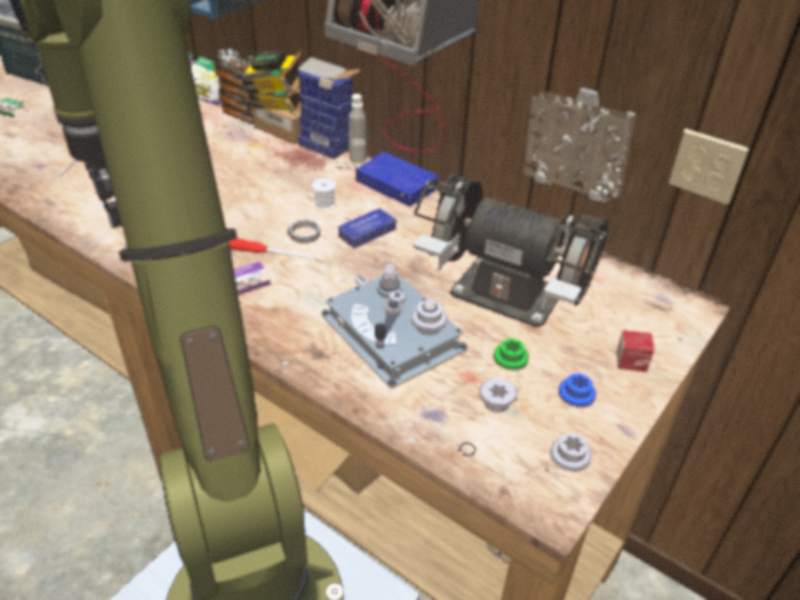

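View pics/sideL.png

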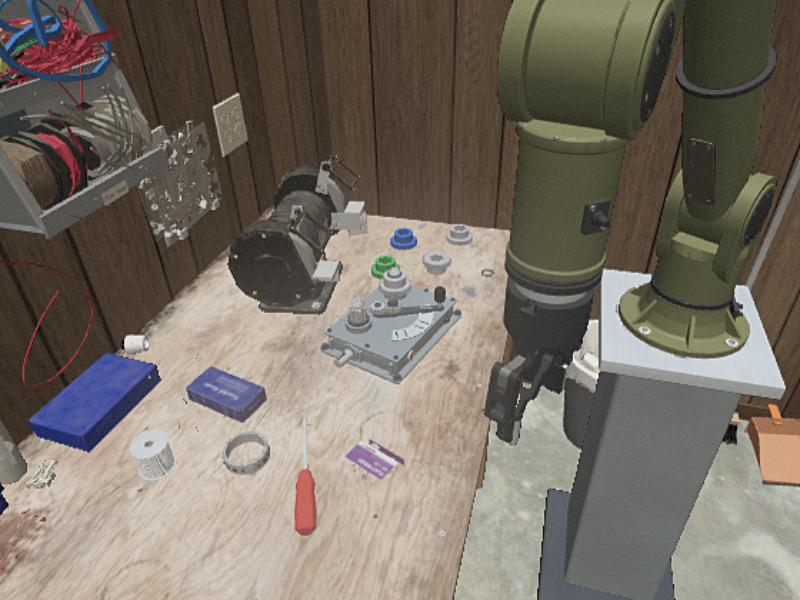

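Side view (full-size pixels) candidates for the new gear: green (269,186), blue (282,167), steel with flat face up, the old gear (305,183), and steel hub up (321,163). In the scene view these are at (361,247), (406,272), (348,278) and (399,318). I choose the steel hub-up gear at scene (399,318) / side (321,163). The knob is at about scene (266,232), side (308,206), and the bare spindle at about scene (273,189), side (250,214).

```bash
python3 - <<'E'
from h import *
s,d=cam("scene"),cam("side")
P={"tip":((390,266),(357,302)),"mshaft":((431,301),(395,270)),"knob":((380,329),(440,295)),"newtop":((573,441),(460,227)),"oldtop":((498,388),(436,257)),"ring":((467,449),(487,272))}
for n,(a,b) in P.items():
    X,e=tri((s,np.array(a)*.7),(d,np.array(b)*.7));print(n,X.round(3),np.round(e,4))
for n,k in (("scene",s),("side",d)):
  optics.read_camera(n)
  for t in ["new_gear","gear_lever","fastener_box","screwdriver_1"]:
    print(n,t,[(np.round(r["location"]).tolist(),round(r["score"],2),int(r["region"].sum())) for r in masks_of(n,t)[:4]])
E
```

```text
tip [0.581 0.228 0.1  ] [0.0014 0.0014]
mshaft [0.546 0.111 0.101] [0.0021 0.0021]
knob [0.449 0.147 0.083] [0.0021 0.0021]
newtop [ 0.478 -0.212  0.036] [0.0011 0.0011]
oldtop [ 0.503 -0.062  0.035] [0.0004 0.0004]
ring [ 0.389 -0.079  0.001] [0.0007 0.0007]
scene new_gear [([404.0, 269.0], 0.93, 526), ([398.0, 316.0], 0.79, 584), ([358.0, 247.0], 0.77, 444)]
scene gear_lever [([272.0, 229.0], 0.82, 241)]
scene fastener_box [([174.0, 193.0], 0.65, 326)]
scene screwdriver_1 [([174.0, 172.0], 0.69, 212), ([277.0, 230.0], 0.19, 4882)]
side new_gear [([268.0, 184.0], 0.72, 172), ([284.0, 170.0], 0.69, 205), ([248.0, 219.0], 0.61, 169), ([318.0, 164.0], 0.54, 216)]
side gear_lever [([291.0, 216.0], 0.64, 306)]
side fastener_box [([263.0, 319.0], 0.78, 605)]
side screwdriver_1 [([216.0, 350.0], 0.61, 704)]
```

```bash
python3 -m inch '[[[1.1,-2.1,0],0],[[2.2,-4.2,0.2],0],[[3.3,-6.3,0.4],0.5],[[4.4,-8.4,0.6],1],[[5.0,-9.6,0.8],1.5]]' && python3 -m inch '[[[1.0,-1.8,0],0],[[2.0,-3.6,0],0.5],[[2.8,-5.4,0],1],[[2.8,-6.4,0],1],[[2.8,-6.4,0],1]]'
python3 - <<'E'
from h import *
o=get_obs();im=optics.read_camera("wrist");k=cam("wrist",o);save("w1",cv2.resize(im,(800,600)))
np.save("w1.npy",[0]);import pickle;pickle.dump(k,open("k1.p","wb"))
print(o["tool_pos"],o["orientation"],k[4])
for t in ["gear_lever","lever_knob","spindle_tip","new_gear"]:
    print(t,[(np.round(r["location"]).tolist(),round(r["score"],2)) for r in spot_in("wrist",t)[:4]])
for n,X in {"tip":[.581,.228,.102],"knob":[.449,.147,.096],"msh":[.546,.111,.102]}.items(): print(n,proj(k,X))
E
```

```text
time: 2.62
tool_pos: [0.3876, 0.3247, 0.2516]
orientation: [0.266, 3.129, -0.001]
wrist_force: [0.1, 0.6, -0.1]
gripper_width: 0.0852
gripper_force: 0.0
time: 3.25
tool_pos: [0.4564, 0.1657, 0.2514]
orientation: [-0.002, 3.141, -0.001]
wrist_force: [0.4, 0.4, 0.4]
gripper_width: 0.0852
gripper_force: 0.0
[0.45636659 0.16568856 0.25135958] [-2.15515445e-03  3.14146692e+00 -1.28263950e-03] [0.38857738 0.16588585 0.39443699]
gear_lever [([282.0, 232.0], 0.97)]
lever_knob []
spindle_tip [([334.0, 300.0], 0.57)]
new_gear [([42.0, 293.0], 0.9), ([2.0, 206.0], 0.79), ([126.0, 285.0], 0.67)]
tip [339.76679777 314.82658055]
knob [261.14779931 190.28269627]
msh [227.06255794 284.68419208]
```

View pics/w1.png

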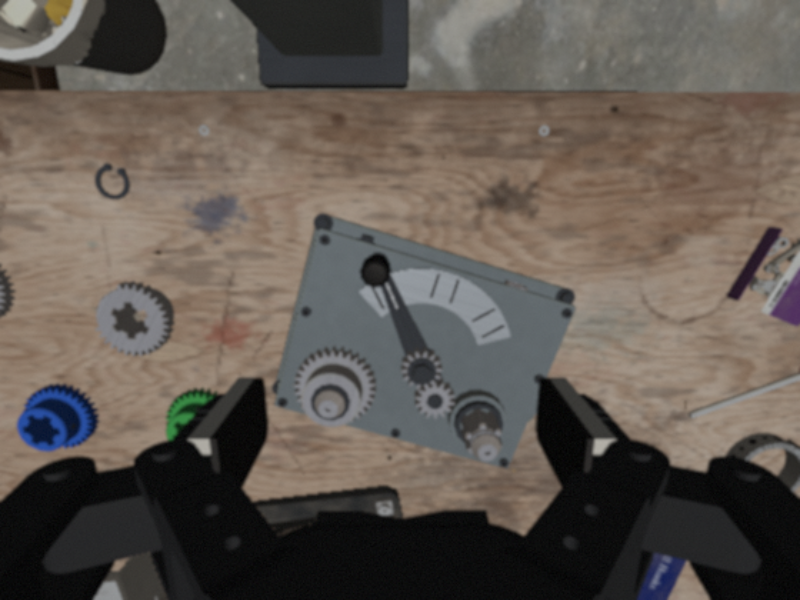

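Wrist view (800×600): knob at (375,268), bare spindle tip at (487,450), mounted shaft at (329,402), lever up-left of the quadrant's middle lines (idler by the bare spindle side). It agrees with the triangulated points.

```bash
python3 - <<'E'
from h import *
import pickle
k=pickle.load(open("k1.p","rb"));s,d=cam("scene"),cam("side")
P={"tip":((390,266),(357,302),(487,451),.102),"ms":((431,301),(395,270),(329,402),.102),"knob":((380,325),(440,290),(375,267),.096)}
R={}
for n,(a,b,w,z) in P.items():
    X,e=tri((s,np.array(a)*.7),(d,np.array(b)*.7),(k,np.array(w)*.7));R[n]=onz(k,np.array(w)*.7,z);print(n,X.round(4),np.round(e,4),R[n].round(4))
v=(R["tip"]-R["ms"])[:2];print("d",np.linalg.norm(v));y=v/np.linalg.norm(v);x=np.array([y[1],-y[0]]);piv=(R["tip"]+R["ms"])[:2]/2-.035*x
l=R["knob"][:2]-piv;print("psi",np.degrees(np.arctan2(x[1],x[0])),piv,np.linalg.norm(l),"lever",np.arctan2(-l@y,-l@x),"goal",piv-.088*x)
E
```

```text
tip [0.5817 0.2286 0.1003] [0.0012 0.002  0.0015] [0.582  0.2292 0.102 ]
ms [0.5449 0.1121 0.1009] [0.0035 0.0012 0.0027] [0.5423 0.1145 0.102 ]
knob [0.4478 0.1473 0.0938] [0.0024 0.0007 0.0019] [0.4457 0.1483 0.096 ]
d 0.12147375837409162
psi -19.106316711212294 [0.52909519 0.18331237] 0.0904186767945593 lever 0.7305782255948481 goal [0.44594286 0.21211671]
```

```bash
python3 -m inch '[[[-0.2,-0.4,-2],0],[[-0.4,-0.7,-4],0],[[-0.4,-0.7,-6],0],[[-0.4,-0.7,-7.1],0],[[-0.4,-0.7,-7.1],0]]' 50 && python3 -m inch '[[[0,0,0],0],[[0,0,0],0],[[0,0,0],0],[[0,0,0],0]]' 10 30
```

```text
time: 4.12
tool_pos: [0.4446, 0.151, 0.0722]
orientation: [0.012, -3.138, 0.002]
wrist_force: [-0.3, 0.2, 0.3]
gripper_width: 0.0498
gripper_force: 0.0
time: 4.62
tool_pos: [0.4462, 0.1503, 0.075]
orientation: [-0.008, 3.14, 0.0]
wrist_force: [-2.8, -2.1, 6.8]
gripper_width: 0.0199
gripper_force: 29.5
```

```bash
python3 -m inch '[[[-0.15,0.6,0.1],-0.5],[[-0.2,1.2,0.1],-1],[[-0.15,1.8,0.1],-1.5],[[0,2.45,0.1],-2],[[0,2.45,0.1],-2]]' && python3 -m inch '[[[0,0,0.1],0],[[0,0,0.1],0],[[0,0,0.1],0]]' 50 && python3 -m inch '[[[0,0,2],0],[[0,0,4],0],[[0,0,6],0],[[0,-1,7],0.5],[[0,-1.6,7],0.5]]'
python3 - <<'E'
from h import *
import pickle
o=get_obs();im=optics.read_camera("wrist");k=cam("wrist",o);save("w2",cv2.resize(im,(800,600)))
pickle.dump(k,open("k2.p","wb"))
E
```

```text
time: 5.25
tool_pos: [0.4429, 0.2124, 0.0758]
orientation: [-0.536, -3.091, 0.003]
wrist_force: [-7.1, 2.8, -4.6]
gripper_width: 0.0196
gripper_force: 33.3
time: 5.62
tool_pos: [0.4467, 0.2117, 0.0793]
orientation: [0.538, 3.094, 0.001]
wrist_force: [-0.3, 0.3, 0.9]
gripper_width: 0.0503
gripper_force: 0.0
time: 6.25
tool_pos: [0.4471, 0.1708, 0.2558]
orientation: [0.402, 3.112, 0.003]
wrist_force: [-0.5, 0.5, -0.4]
gripper_width: 0.0501
gripper_force: 0.0
```

View pics/w2.png

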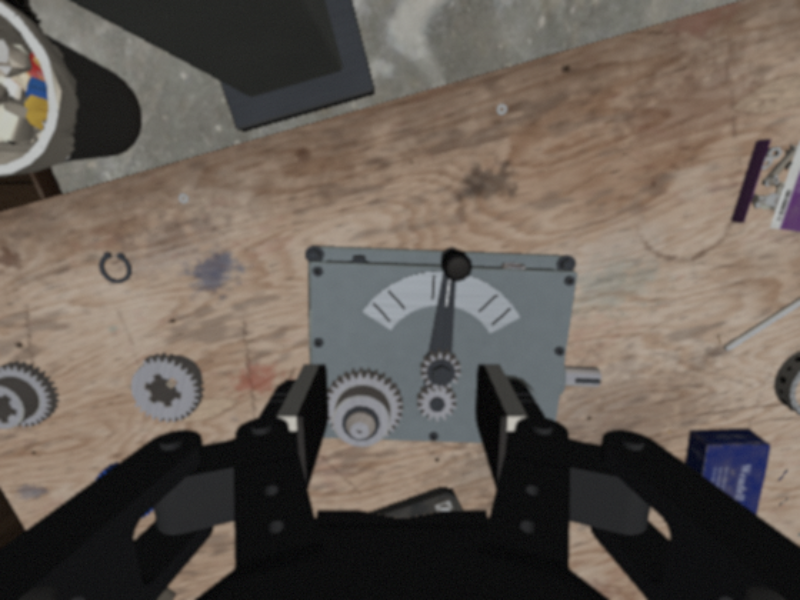

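```bash
python3 - <<'E'
from h import *
import pickle
k=pickle.load(open("k2.p","rb"))
g=lambda p,z:onz(k,np.array(p)*.7,z)[:2]
an=lambda v:np.degrees(np.arctan2(v[1],v[0]))
a,b=g((314,254),.02),g((566,263),.02);print("front y dir",an(b-a)-90,np.linalg.norm(b-a))
a,b=g((313,440),.045),g((558,440),.045)
a,b=g((318,271),.045),g((569,281),.045);print("cover screws",an(b-a)-90,np.linalg.norm(b-a))
a,b=g((318,342),.045),g((559,351),.045);print("mid screws",an(b-a)-90)
p,i,kn=g((441,369),.07),g((437,402),.07),g((456,262),.096);print("piv",p,"idl",an(i-p),np.linalg.norm(i-p),"knob",kn,an(p-kn),np.linalg.norm(p-kn))
print("lines mid",[g(q,.046) for q in [(434,287),(449,287)]])
ms=g((360,424),.102);print("ms",ms)
E
python3 - <<'E'
import cv2
a=cv2.imread('pics/w2.png')[230:450,290:600];cv2.imwrite('pics/w2c.png',cv2.resize(a,None,fx=2.5,fy=2.5,interpolation=cv2.INTER_CUBIC))
E
```

```text
front y dir -16.838488077252734 0.21312067145776561
cover screws -17.10825535116875 0.20048966497836357
mid screws -17.093304452157554
piv [0.52991069 0.18240631] idl -19.766617092573192 0.028813182453466077 knob [0.44445341 0.21079687] -18.377484030920417 0.09004982938473922
lines mid [array([0.4701958 , 0.19299595]), array([0.47326013, 0.20460444])]
ms [0.54279623 0.11524482]
```

View pics/w2c.png

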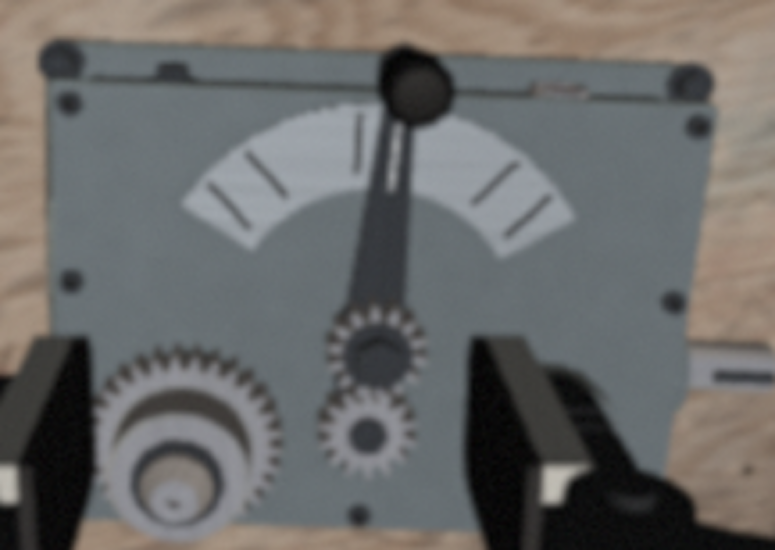

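The lever sits at about −0.03 rad, between the middle lines: box yaw −17.0°, lever line −18.4° to −19.8°. Next I look at the new gear from above.

```bash
python3 -m inch '[[[0.2,-2.4,0],0],[[0.4,-4.8,0],0.5],[[0.6,-7.2,0],1],[[0.8,-9.6,0],1.5],[[1,-12,0],1.5]]' 75 && python3 -m inch '[[[0.2,-2,-0.5],0],[[0.2,-3.3,-1.5],0],[[0.2,-3.3,-2],0],[[0.2,-3.3,-2],0]]'
python3 - <<'E'
from h import *
import pickle
o=get_obs();im=optics.read_camera("wrist");k=cam("wrist",o);save("w3",cv2.resize(im,(800,600)));save("w3r",im)
pickle.dump(k,open("k3.p","wb"))
for r in masks_of("wrist","new_gear"):
    m=r["region"].astype(np.uint8);print(r["score"],r["location"],m.sum(),onz(k,r["location"],.02).round(4))
for n,X in {"blue":tri((cam("scene"),np.array((577,382))*.7),(cam("side"),np.array((403,233))*.7))[0],"new":[.478,-.212,.032]}.items(): print(n,np.round(X,3),proj(k,X)/.7)
E
```

```text
time: 6.92
tool_pos: [0.4705, -0.1299, 0.2524]
orientation: [0.009, -3.14, -0.001]
wrist_force: [1.0, 0.3, 0.7]
gripper_width: 0.0749
gripper_force: 0.0
time: 7.42
tool_pos: [0.4752, -0.2095, 0.2019]
orientation: [0.008, -3.138, -0.003]
wrist_force: [0.0, 0.3, 0.0]
gripper_width: 0.0751
gripper_force: 0.0
0.88 [440.1, 296.1] 1342 [ 0.5953 -0.0253  0.02  ]
0.69 [271.8, 189.7] 2132 [ 0.472  -0.2183  0.02  ]
0.67 [323.5, 301.2] 2106 [ 0.6023 -0.159   0.02  ]
blue [ 0.604 -0.158  0.03 ] [465.48888351 438.91043996]
new [ 0.478 -0.212  0.032] [396.76208051 282.66671856]
```

View pics/w3.png

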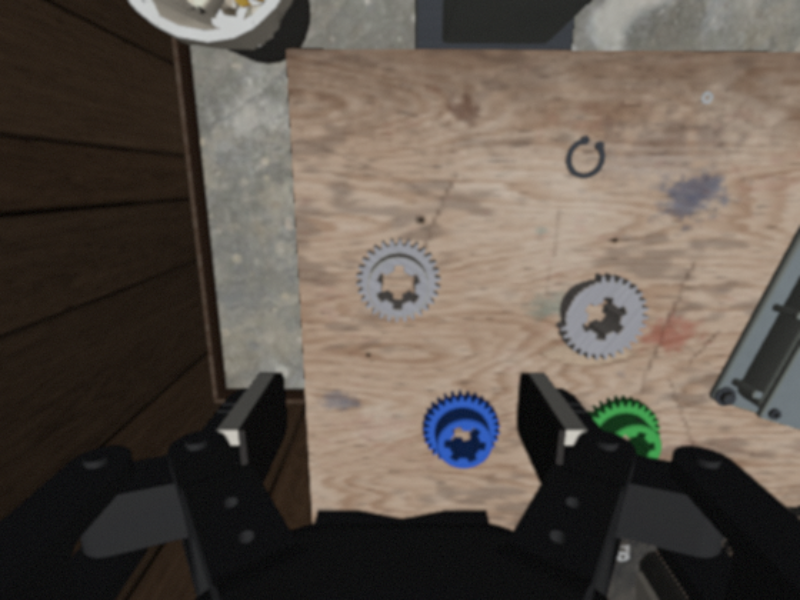

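The hub-up steel gear with whole teeth is at (398,283). The old one, flat face up, is at (603,316), the blue one at (462,430) and the green one at (628,430). I check the choice in a close crop.

```bash
python3 - <<'E'
import cv2
a=cv2.imread('pics/w3r.png')[160:232,240:318];cv2.imwrite('pics/w3c.png',cv2.resize(a,None,fx=8,fy=8,interpolation=cv2.INTER_CUBIC))
E
```

```text
(no output)
```

View pics/w3c.png

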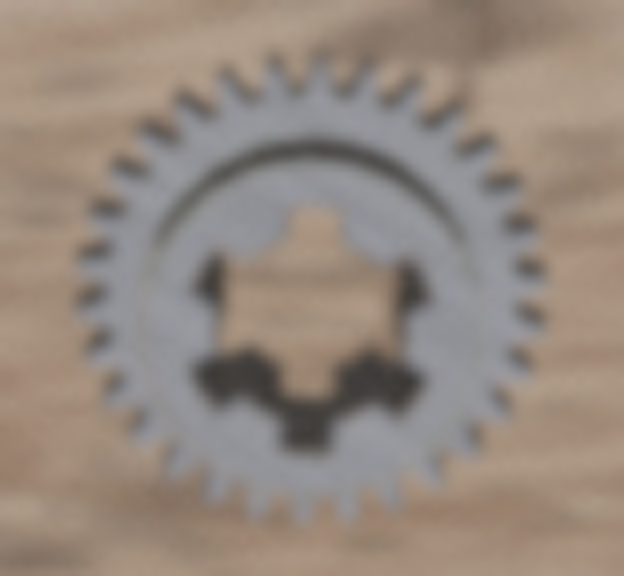

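```bash
python3 - <<'E'
from h import *
import pickle
k=pickle.load(open("k3.p","rb"))
f=lambda p:onz(k,(240+(p[0]+.5)/8-.5,160+(p[1]+.5)/8-.5),.032)[:2]
c=f((312,329));print("centre",c)
pts=[(316,215),(413,283),(415,385),(307,440),(210,375),(210,275)]
a=[np.degrees(np.arctan2(*(f(p)-c)[::-1])) for p in pts];print(np.round(a),"mod60",np.round(np.mod(a,60),1),[round(np.linalg.norm(f(p)-c),4) for p in pts])
s,d=cam("scene"),cam("side")
print(tri((s,np.array((573,441))*.7),(d,np.array((460,227))*.7),(k,(278.6,200.7))))
k1=pickle.load(open("k1.p","rb"));p=proj(k1,[.5815,.2297,.088]);print(p,p/.7)
a=cv2.imread("pics/w1.png")[375:475,430:530];cv2.imwrite("pics/w1c.png",cv2.resize(a,None,fx=6,fy=6,interpolation=cv2.INTER_CUBIC))
E
```

```text
centre [ 0.48092122 -0.21115302]
[ 178.  115.   61.   -2.  -65. -118.] mod60 [58.2 55.3  1.1 57.7 55.1  1.7] [np.float64(0.0146), np.float64(0.0141), np.float64(0.015), np.float64(0.0146), np.float64(0.0143), np.float64(0.0146)]
(array([ 0.47904098, -0.21168324,  0.03564626]), [np.float64(0.0008900382928901377), np.float64(0.0016464661316879466), np.float64(0.0011712618240573684)])
[339.01307455 307.85169783] [484.30439221 439.78813976]
```

View pics/w1c.png

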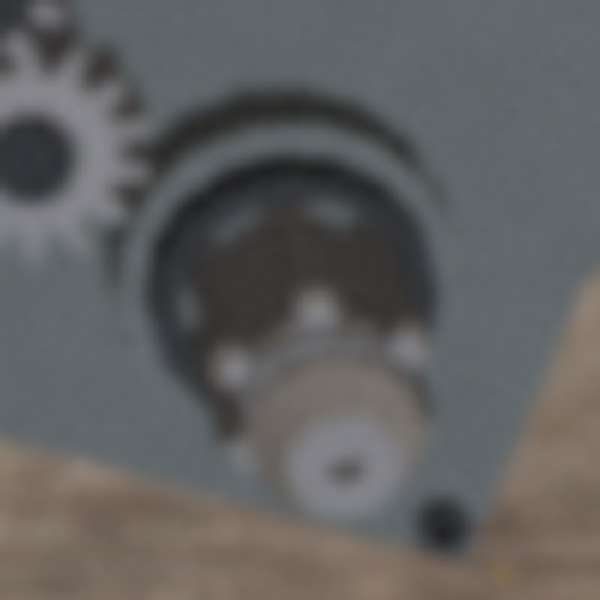

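The hub-up gear has all its teeth; its bore centre is at raw (278.6,200.7). In the spindle crop, the key ends are at (317,310), (233,370) and (405,348), and the tip centre is at (345,467).

```bash
python3 - <<'E'
from h import *
import pickle
k=pickle.load(open("k1.p","rb"))
g=lambda p:np.array([(430+(p[0]+.5)/6)*.7-.15,(375+(p[1]+.5)/6)*.7-.15])
tip=onz(k,g((345,467)),.102)[:2];print("tip",tip)
for z in (.087,.088):
    P=np.array([onz(k,g(p),z)[:2] for p in [(317,310),(233,370),(405,348)]])
    # fit centre+angle with r=.0135
    from scipy.optimize import least_squares
    r=least_squares(lambda v:np.r_[((v[:2]+v[3]*np.c_[np.cos(v[2]+np.array([0,-1,1])*np.pi/3),np.sin(v[2]+np.array([0,-1,1])*np.pi/3)])-P).ravel()],[tip[0],tip[1],np.pi,.0135])
    print(z,P.round(4).tolist(),r.x[:2].round(4),np.degrees(r.x[2]),r.x[3],r.cost)
    a=[np.degrees(np.arctan2(*(p-tip)[::-1])) for p in P];print(np.round(a))
E
```

```text
tip [0.58348169 0.22959467]
0.087 [[0.5707, 0.2281], [0.5793, 0.2178], [0.5761, 0.2396]] [0.5688 0.2275] 188.84653640638626 -0.010045747098381477 5.3965012573561234e-05
[-173. -109.  126.]
0.088 [[0.5701, 0.2279], [0.5787, 0.2176], [0.5755, 0.2394]] [0.5682 0.2273] 188.84653181663933 -0.010013071289402658 5.3614519637358674e-05
[-173. -112.  129.]
```

```bash
python3 -m inch '[[[0.23,-0.06,-2.2],0],[[0.23,-0.06,-4.4],0],[[0.23,-0.06,-6.2],0],[[0.23,-0.06,-7.4],0],[[0.23,-0.06,-7.4],0]]' && python3 -m inch '[[[0,0,0],0],[[0,0,0],0],[[0,0,0],0],[[0,0,0],0],[[0,0,0],0]]' 30 60
```

```text
time: 8.15
tool_pos: [0.4813, -0.2108, 0.0177]
orientation: [0.011, -3.139, -0.002]
wrist_force: [-0.6, 1.0, 0.9]
gripper_width: 0.0747
gripper_force: 0.0
time: 8.78
tool_pos: [0.483, -0.2125, 0.021]
orientation: [-0.009, 3.138, -0.002]
wrist_force: [-1.3, 1.3, 7.7]
gripper_width: 0.0417
gripper_force: 59.7
```

```bash
python3 -m inch '[[[0,0,1],0],[[0,0,2.5],0],[[0,0,4.5],0],[[0.3,2,6],0],[[0.7,4,7],0.2]]' && python3 -m inch '[[[0.5,2.2,0],0.2],[[1.1,4.4,0],0.4],[[1.7,6.6,0],0.6],[[2.3,8.8,0],0.8],[[2.8,11,0],0.8]]' && python3 -m inch '[[[0.3,1.6,0],0],[[0.61,2.6,-0.5],0],[[0.61,2.6,-1],0],[[0.61,2.6,-1],0]]'
python3 - <<'E'
from h import *
for n in ["scene","side","wrist"]: save(n+"4",optics.read_camera(n))
a=cv2.imread("pics/scene4.png")[120:270,190:370];b=cv2.imread("pics/side4.png")[130:280,170:350];
cv2.imwrite("pics/m4.png",np.hstack([cv2.resize(a,(400,333),interpolation=2),cv2.resize(b,(400,333),interpolation=2)]))
E
```

```text
time: 9.4
tool_pos: [0.4996, -0.1118, 0.1968]
orientation: [-0.061, 3.137, -0.001]
wrist_force: [1.2, 0.1, -3.5]
gripper_width: 0.041
gripper_force: 62.3
time: 10.02
tool_pos: [0.5694, 0.1642, 0.1949]
orientation: [-0.282, 3.128, -0.0]
wrist_force: [-0.1, 0.1, -3.2]
gripper_width: 0.0407
gripper_force: 62.3
time: 10.52
tool_pos: [0.5837, 0.2253, 0.1671]
orientation: [0.28, -3.126, 0.004]
wrist_force: [0.7, -0.2, -3.2]
gripper_width: 0.0414
gripper_force: 62.3
```

View pics/m4.png

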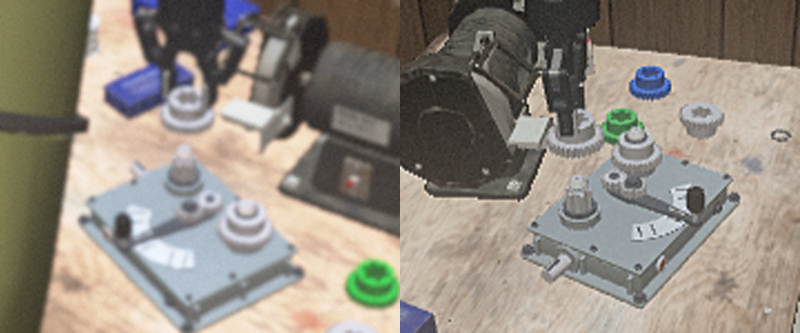

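```bash
python3 -m inch '[[[0,0,0],0],[[0,0,0],0]]' ; python3 - <<'E'
from h import *
s,d=cam("scene"),cam("side")
print(get_obs()["tool_pos"])
print("hubtop",tri((s,(274.2,163.7)),(d,(249.7,184))))
ga,gb={},{}
for n,k in (("scene",s),("side",d)):
    optics.read_camera(n)
    for t in ["new_gear","spindle_tip"]: print(n,t,[(np.round(r["location"],1).tolist(),round(r["score"],2)) for r in masks_of(n,t)[:6]])
    g=proj(k,[.5837,.2296,.146+.016]);print("pred gear mid, tip",g,proj(k,[.5837,.2296,.102]))
# contour of held gear vs. in wrist
E
```

```text
time: 10.92
tool_pos: [0.5848, 0.2272, 0.1692]
orientation: [-0.281, 3.128, 0.0]
wrist_force: [-0.0, -0.9, -3.9]
gripper_width: 0.0413
gripper_force: 62.3
[0.58475092 0.22722278 0.16924443]
hubtop (array([0.57760272, 0.22234211, 0.17749706]), [np.float64(0.0005832820279317372), np.float64(0.0005832820279319491)])
scene new_gear [([406.4, 273.3], 0.86), ([272.9, 171.7], 0.85), ([355.8, 245.1], 0.55)]
scene spindle_tip [([273.6, 195.8], 0.67), ([271.2, 169.0], 0.56)]
pred gear mid, tip [273.15737155 166.71706338] [272.72829813 185.26349739]
side new_gear [([248.4, 193.8], 0.73), ([281.1, 167.8], 0.58), ([266.8, 185.2], 0.53)]
side spindle_tip [([249.9, 215.4], 0.66)]
pred gear mid, tip [246.61044195 190.44775817] [248.27392476 210.54883301]
```

```bash
python3 -m inch '[[[0,0.1,-0.8],0],[[0,0.1,-1.4],0],[[0,0.1,-1.4],0],[[0,0.1,-1.4],0]]' ; python3 - <<'E'
from h import *
s,d=cam("scene"),cam("side")
o=get_obs();print(o["tool_pos"])
for n,k in (("scene",s),("side",d)):
    save(n+"5",optics.read_camera(n))
    for r in masks_of(n,"new_gear")[:4]:
        m=r["region"];c=np.where(m.any(0))[0];rr=np.where(m.any(1))[0];print(n,r["score"],np.round(r["location"],1),c[[0,-1]],rr[[0,-1]])
    print("pred at tool: mid",proj(k,np.r_[o["tool_pos"][:2],o["tool_pos"][2]-.021+.006]),"spindle axis z.075",proj(k,[.5837,.2296,.075]))
a=cv2.imread("pics/scene5.png")[150:220,240:310];b=cv2.imread("pics/side5.png")[170:240,210:280]
cv2.imwrite("pics/m5.png",np.hstack([cv2.resize(a,(400,400),interpolation=2),cv2.resize(b,(400,400),interpolation=2)]))
E
```

```text
time: 11.72
tool_pos: [0.5848, 0.2301, 0.1341]
orientation: [-0.282, 3.128, 0.0]
wrist_force: [1.0, 0.1, -3.3]
gripper_width: 0.041
gripper_force: 62.3
[0.58483485 0.23011073 0.13410519]
scene 0.94 [357.5 249. ] [347 369] [237 258]
scene 0.74 [271.7 180.1] [261 284] [168 188]
scene 0.61 [405.6 273.1] [391 417] [261 284]
pred at tool: mid [272.95961815 179.80567737] spindle axis z.075 [272.54310315 193.26843669]
side 0.64 [247.9 204.8] [236 261] [193 213]
side 0.61 [267.8 183.8] [260 280] [179 195]
side 0.25 [275.3 232.7] [225 322] [188 267]
pred at tool: mid [247.31465237 205.00747334] spindle axis z.075 [248.98656919 219.16023483]
```

View pics/m5.png

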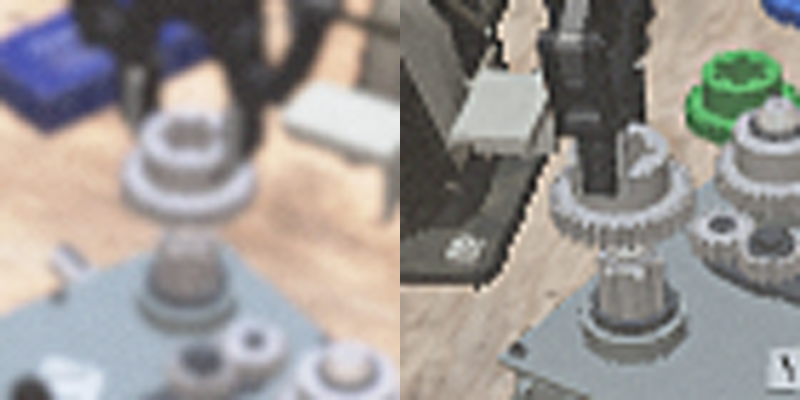

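The gear sits centred above the spindle within about 1 mm: scene crop gear centre column 190 against spindle 188, side crop 222 against an expected 224. I go down over the nose.

```bash
python3 -m inch '[[[-0.03,0,-0.3],0],[[-0.03,0,-0.6],0],[[-0.03,0,-0.8],0],[[-0.03,0,-0.8],0]]'; python3 -m inch '[[[0,0,-0.15],0],[[0,0,-0.3],0],[[0,0,-0.4],0],[[0,0,-0.4],0]]'
```

```text
time: 12.42
tool_pos: [0.5836, 0.2299, 0.1131]
orientation: [0.282, -3.128, 0.001]
wrist_force: [-0.3, -1.3, -3.8]
gripper_width: 0.0409
gripper_force: 62.3
time: 12.92
tool_pos: [0.5837, 0.23, 0.1035]
orientation: [0.282, -3.129, 0.0]
wrist_force: [0.9, -0.5, -3.3]
gripper_width: 0.0413
gripper_force: 62.3
```

```bash
python3 -m inch '[[[0,0,-0.2],0],[[0,0,-0.4],0],[[0,0,-0.4],0]]'; python3 -m inch '[[[0,0,-0.15],0],[[0,0,-0.3],0],[[0,0,-0.3],0]]'
```

```text
time: 13.3
tool_pos: [0.5837, 0.23, 0.0932]
orientation: [0.282, -3.128, 0.0]
wrist_force: [1.6, -1.6, -4.2]
gripper_width: 0.041
gripper_force: 62.2
time: 13.68
tool_pos: [0.5837, 0.2301, 0.0859]
orientation: [0.282, -3.129, 0.0]
wrist_force: [1.7, -1.1, -3.9]
gripper_width: 0.0414
gripper_force: 62.2
```

```bash
python3 -m inch '[[[0,0,-0.1],0],[[0,0,-0.2],0],[[0,0,-0.2],0]]'; python3 -m inch '[[[0,0,-0.1],0],[[0,0,-0.15],0],[[0,0,-0.15],0]]';python3 -m inch '[[[0,0,-0.1],0],[[0,0,-0.15],0],[[0,0,-0.15],0]]'
```

```text
time: 14.05
tool_pos: [0.5839, 0.2301, 0.082]
orientation: [-0.282, 3.128, 0.0]
wrist_force: [-2.3, -2.2, 5.2]
gripper_width: 0.041
gripper_force: 63.2
time: 14.42
tool_pos: [0.5839, 0.2301, 0.0791]
orientation: [-0.282, 3.128, 0.0]
wrist_force: [-3.7, -3.1, 9.8]
gripper_width: 0.0414
gripper_force: 63.7
time: 14.8
tool_pos: [0.584, 0.2301, 0.0789]
orientation: [-0.282, 3.126, 0.001]
wrist_force: [-12.6, -7.0, 38.0]
gripper_width: 0.0415
gripper_force: 66.5
```

```bash
python3 -m inch '[[[0,0,0.04],0],[[0,0,0.04],0],[[0,0,0.04],0],[[0,0,0.04],0]]' && python3 -c "
from h import *
o=get_obs()
print(np.linalg.norm(o['qd']))
s,d=cam('scene'),cam('side')
for n in ('scene','side'):
    optics.read_camera(n);print(n,[(np.round(r['location'],1),r['score']) for r in spot_in(n,'lever_knob')[:2]],proj(cam(n),[.4454,.2082,.082]))"
```

```text
time: 15.3
tool_pos: [0.584, 0.2301, 0.0789]
orientation: [-0.282, 3.126, 0.001]
wrist_force: [-9.5, -5.3, 30.1]
gripper_width: 0.0411
gripper_force: 65.7
0.00224212130800328
scene [(array([258.5, 219.6]), 0.56)] [245.223824  221.5759996]
side [(array([282.9, 220.7]), 0.68)] [303.49115624 219.9213879 ]
```

```bash
python3 -c "
from bench import ctrl
print(ctrl.finish_job())"
```

```text
the job is handed in; nothing more can be done
None
```

I've handed the job in: the lever is in neutral (about −0.03 rad), and the new gear is meshed on the spindle and pressed down to a hard stop at the expected flush height. The gripper is still holding its hub with about 66 N and pressing down with about 30 N; the hand-in gave no verdict.

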